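# Pack the low jar and close the box

### The job

In the pottery workshop, finish packing the two-compartment wooden box: take the jar on the table that is low enough to fit under the lid and stand it upright in the empty compartment, lowering it in rather than dropping it. Then put the loose wooden lid on so that it lies flat and closed on the box. Leave the jar already in the box standing in its compartment, and do not disturb the tall jar and the vase.

Things in the scene. Friction and masses are not known exactly. Their poses are not given: they have to be found in the camera images.
- box: Open plywood box, fixed, on either side of the table, 156 (x) x 224 (y) x 74 (z) mm outside. Origin: centre of underside, z up. Walls, floor and partition 8 mm thick; the partition at y = 0 is level with the rim. Two compartments, 140 (x) x 100 (y) mm, 66 deep, floor at z = 8, centred at x = 0, y = +54 (empty at the start) and y = -54 (holds packed_jar).
- lid: Loose plywood lid, right way up on the table. Board 180 (x) x 240 (y) x 10 mm; under it two battens 110 (x) x 14 (y) x 10 mm at y = +-83; on top, central, a dark bar handle 24 (x) x 90 (y) x 30 mm. Origin: centre, at the battens' underside; handle's top at z = 50. Closed: battens inside the box (play +-14 mm), board on the rim, origin 64 mm above the box's, y along box y (either way).
- low_jar: The low terracotta jar standing on the table, a plain round cylinder 44 mm in diameter and 50 mm high with a flush cork and a white line; 0.14 kg nominal. Origin: centre of its underside, z up. It stands in a row with tall_jar and vase, in any order, at least 95 mm apart.
- packed_jar: A jar just like low_jar, 44 mm in diameter and 50 mm high, already standing loose in the box's -y compartment. Origin: centre of its underside.
- tall_jar: Bystander: the same kind of jar, 44 mm in diameter but 95 mm high, too tall for the lid to close. Origin: centre of its underside.
- vase: Bystander: terracotta vase with a narrow neck, 52 mm in diameter at the belly, 120 mm high, too tall for the box. Origin: centre of its underside.

How it is judged:
On the way:
1. the low jar stands upright on the floor of the empty compartment (x of low_jar in the frame of box between -0.055 and 0.055 m and y of low_jar in the frame of box between 0.019 and 0.089 m and z of low_jar in the frame of box below 0.018 m and angle between low_jar's own z axis and vertical below 0.2 rad and linear speed of low_jar below 0.05 m/s), for 0.2 s.
At the end, for the whole second after the job is handed in: Low jar upright (11 degrees) on the floor of the +y compartment, packed jar likewise in the -y one; lid on the box within 19 mm in x and y, its origin 64 mm above the box's within 5 mm, tilted under 3.4 degrees; lid and low jar at rest (all of step 1 and x of packed_jar in the frame of box between -0.055 and 0.055 m and y of packed_jar in the frame of box between -0.089 and -0.019 m and z of packed_jar in the frame of box below 0.018 m and angle between packed_jar's own z axis and vertical below 0.2 rad and x of lid in the frame of box between -0.019 and 0.019 m and y of lid in the frame of box between -0.019 and 0.019 m and z of lid in the frame of box between 0.059 and 0.069 m and angle between lid's own z axis and vertical below 0.06 rad and linear speed of lid below 0.02 m/s); the robot touches nothing.
It fails at once if the tall jar or the vase is shifted by more than 30 mm or tipped over (distance of any of tall_jar, vase from where it was at the start of the episode above 0.03 m or angle between any of tall_jar, vase's own z axis and vertical above 0.5 rad).
It fails at once if the low jar is dropped into the box from more than about 40 mm (it moves faster than 0.9 m/s inside it) (x of low_jar in the frame of box between -0.07 and 0.07 m and y of low_jar in the frame of box between -0.11 and 0.11 m and z of low_jar in the frame of box below 0.08 m and linear speed of low_jar above 0.9 m/s).
It also fails if it takes over 64 s, if anything falls off the work surface, if the arm or the gripper's body presses on something with over 40 N, if the wrist force passes 120 N, or if a joint passes its speed limit or range.

### The arm

A 6-joint arm with a two-finger parallel gripper is mounted at the origin on the work surface. World frame = base frame: x ahead of the robot, y to its left, z up, the work surface at z = 0. Lengths are in m, angles in rad, forces in N, time in s.
With the tool pointing down it reaches from about 0.325 to 0.9 m from the base axis. Payload 6.1 kg.
Tool frame: the origin (TCP) lies midway between the tips of the shut fingers; the grasp point (between the pads) lies 19 mm behind it (arm.grip_depth is the z of the grasp point in the tool frame, in m); z points along the fingers, y is the direction in which the jaws open and shut (so a half turn about z gives the same grasp; the last joint's range is limited). The gripper opens to 85 mm and grips with 20 to 120 N. Pads are 22 mm wide; open, the fingers measure 114 mm over their backs; the gripper's body (76 mm by 85 mm) begins 54 mm behind the grasp point. The pads swing forward as they close: fully open they stand 13 mm farther back than shut.
Start: joints at [-1.4, 0.22, 1.526, -0, 1.395, -0.126], TCP at [0.183, -0.598, 0.231] pointing down, gripper open.
Joint ranges: [-2.98, 2.98], [-0.91, 2.08], [0.09, 2.57], [-1.24, 4.39], [0.2, 2.65], [-2.68, 2.68]. Speed limits (rad/s): [2.57, 2.57, 3.01, 3.14, 3.14, 3.14].

### API

Orientations are given as a unit quaternion [x, y, z, w].
In Python, from plant import status, optics, job, arm gives the robot as it stands. The module is installed in compiled form; this text tells all that it offers.
- The arm moves only by the tool jog_arm, never from a script. Its argument "increments" is a list of rows, each an object of numbers: "dx", "dy", "dz": the shift along the world's x, y, z in mm; "spin": the turn about the world's z in degrees. In form: [{"dx": .., "dy": .., "dz": .., "spin": ..}, ...]. A call has 1 to 10 rows; each row shifts and turns the commanded pose from where the row before left it; what a row does not reach is not made up. A row lasts 1/12 s, in which the tool goes at most 41.7 mm and 7.16 degrees, less where a joint would pass 70% of its speed; a pose out of reach is approached as far as the arm can. A call with a gripper value outside its range is refused whole. "fingers" is the gripper's target within -1 to 1 (fully open at 1, half-way at 0, shut at -1), set as the call begins (left out, the last holds). The fingers move at their own pace and stop on an object; the grip force is fixed at half the most. Time passes only in rows, so rows that do not move let the fingers close. It gives the time, the measured TCP pose, the force and the opening at its end, in the units of the state.
- status.sense(): the state, without advancing time (a new reading comes with each control period).
- optics.camera(name): name is "side" or "top" or "wrist"; returns the picture (420x560x3 uint8, red, green, blue); there is no depth.
- optics.calibration(name): a dict with "fx", "fy", "cx", "cy" (pixels), "camera_from_world" (4x4, takes a point from world to camera coordinates). Camera axes: x right, y up, looking along -z (the intrinsics and any distortion apply to the point x, -y, -z); pixel columns grow to the right and rows downward; lengths in m; the calibration is good to about 2 mm. A picture is of the moment at which its call begins: read the wrist's pose just before it. calibration takes no time and is no camera call; for the wrist camera it gives the pose at the moment of the call.
- job.close_job(): hands the job in, once; it reports no verdict.
The state is a dict: "time_s": time; "q": joint angles; "qd": joint speeds; "joint_torque": joint torques, N m; "tool_pos": TCP position; "tcp_rot": TCP orientation; "ft_force": force on the tool from outside, world axes, zero at the start; "wrist_torque": the same for the moment, N m; "opening": opening from 0.0 (shut) to 1.0 (fully open).
Only numpy, scipy, OpenCV 4.12 (cv2) and the standard library are available. Lean on these libraries where they do the work, as an engineer would, in place of code of your own. Each camera call takes 0.05 s, during which the arm holds its last target. There are 200 camera calls.

## Working session

There is one attempt and no reset: what is moved stays moved. The work goes in short steps, Python scripts to look and compute and a tool call to move; the robot and the scene stay as the last step left them, time stands still between calls to the robot, and variables do not carry over. Pictures are saved under pics/ and viewed, about 8 in all and at most 12, crops included, and the job is handed in when it is done.

Besides the shell and the picture viewer there is one more tool, called after "Emit:" as a command line: name --argument value ..., lists and objects as JSON in quotes. jog_arm: Moves the arm, as the interface text tells. Its arguments: {"type":"object","properties":{"increments":{"type":"array","items":{"type":"object","properties":{"dx":{"type":"number"},"dy":{"type":"number"},"dz":{"type":"number"},"spin":{"type":"number"}}}},"fingers":{"type":"number"}},"required":["increments"]}

```bash
mkdir -p pics
cat > h.py <<'E'
import numpy as np, cv2
from plant import status, optics, job, arm
def shot(n,f):
    c=optics.calibration(n); im=optics.camera(n); cv2.imwrite('pics/'+f,im[:,:,::-1]); return im,c
def ray(c,u,v):
    M=np.linalg.inv(c['camera_from_world']); d=M[:3,:3]@np.array([(u-c['cx'])/c['fx'],-(v-c['cy'])/c['fy'],-1]); return M[:3,3],d
def at(c,u,v,z):
    o,d=ray(c,u,v); return (o+d*(z-o[2])/d[2])[:3]
def pix(c,p):
    q=c['camera_from_world']@np.append(p,1); return np.array([c['cx']+c['fx']*q[0]/-q[2], c['cy']-c['fy']*q[1]/-q[2]])
E
python3 - <<'E'
from h import *
a,c=shot('top','t0.png'); b,d=shot('side','s0.png')
print({k:v for k,v in c.items()}); print(d); print(arm.grip_depth, status.sense())
E
```

```text
{'fx': 394.20741197788436, 'fy': 394.20741197788436, 'cx': 275.5533040387198, 'cy': 210.8871689563248, 'camera_from_world': array([[ 0.01547301, -0.99986267, -0.00593541, -0.01236114],
       [ 0.99415713,  0.01474995,  0.1069301 , -0.54716448],
       [-0.10682787, -0.00755526,  0.99424882, -0.89852612],
       [ 0.        ,  0.        ,  0.        ,  1.        ]])}
{'fx': 458.5834177992239, 'fy': 458.5834177992239, 'cx': 284.51067783495535, 'cy': 208.80526818640473, 'camera_from_world': array([[ 0.98964647, -0.14341241, -0.00572322, -0.57073172],
       [ 0.10632704,  0.70577992,  0.7004065 , -0.06116455],
       [-0.09640765, -0.69376335,  0.71372122, -1.11888151],
       [ 0.        ,  0.        ,  0.        ,  1.        ]])}
-0.0187 {'time_s': 0.1, 'q': array([-1.40009284e+00,  2.21174836e-01,  1.52752558e+00, -6.24707666e-06,
        1.39471449e+00, -1.26117563e-01]), 'qd': array([-0.00081121, -0.00275281, -0.00175406, -0.00051405,  0.00165898,
        0.00263222]), 'joint_torque': array([ 2.03412354e-03, -4.98245215e+01, -3.90545332e+01, -1.15865241e-04,
        5.71259487e-03, -5.14659078e-06]), 'tool_pos': array([ 0.18268829, -0.5971136 ,  0.23027628]), 'tcp_rot': array([ 9.89006865e-01,  1.47866801e-01, -2.33839730e-05, -9.10830168e-04]), 'ft_force': array([0.37331837, 0.17228779, 0.3154709 ]), 'wrist_torque': array([ 0.01248058,  0.03363014, -0.03915469]), 'opening': 1.002846976453529}
```

View pics/t0.png

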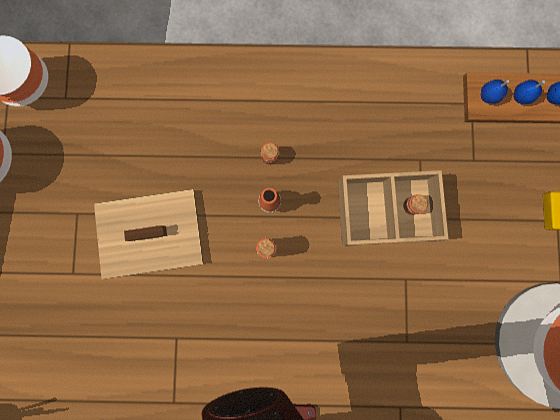

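View pics/s0.png

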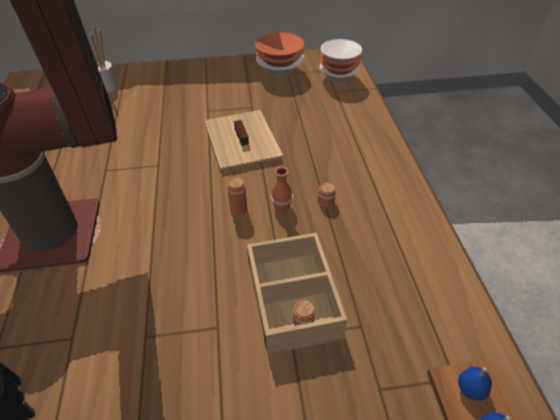

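The top view shows the lid at about (150,233) and the box at about (395,208), with its empty +y compartment on the left. The jar row is at (270,153), (269,199) and (265,248). The side view shows that the far one, (270,153) in the top view and (327,195) in the side view, is the low jar. The near one is the tall jar and the vase stands between them.

Run:
```python
from h import *
im=cv2.imread('pics/t0.png'); c=optics.calibration('top'); d=optics.calibration('side')
hsv=cv2.cvtColor(im,cv2.COLOR_BGR2HSV)
print(hsv[260,150],hsv[174,400],hsv[300,300],hsv[153,270],hsv[205,418],hsv[233,145],hsv[200,345], hsv[215,75])
m=((hsv[:,:,1]<125)&(hsv[:,:,2]>120)).astype(np.uint8)*255
cv2.imwrite('pics/m.png',m)
def quad(x0,x1,y0,y1,z,name):
    s=np.zeros_like(m); s[y0:y1,x0:x1]=m[y0:y1,x0:x1]
    s=cv2.morphologyEx(s,cv2.MORPH_OPEN,np.ones((2,2)))
    cs,_=cv2.findContours(s,0,2); k=cv2.convexHull(max(cs,key=cv2.contourArea))
    w=np.array([at(c,u,v,z)[:2] for u,v in k[:,0]],np.float32)
    r=cv2.minAreaRect(w); print(name,r, cv2.boxPoints(cv2.minAreaRect(k)).round().tolist())
quad(80,220,180,290,.02,'lid'); quad(330,460,160,255,.074,'box')
t=((hsv[:,:,0]<9)&(hsv[:,:,1]>110)&(hsv[:,:,2]>90)).astype(np.uint8)*255
for n,(x,y),z in (('low',(270,153),.05),('tall',(265,248),.095),('packed',(418,204),.058),('vase',(269,198),.12)):
    print(n,at(c,x,y,z))
print('low side',at(d,327,189,.05),'tall',at(d,236,184,.095), 'handle', at(c,145,233,.05))
print('low base side', at(d,327,205,0))
# handle
hm=((hsv[:,:,2]<90)).astype(np.uint8)*255; s=np.zeros_like(hm); s[215:250,115:175]=hm[215:250,115:175]
k=max(cv2.findContours(s,0,2)[0],key=cv2.contourArea); print('handle',cv2.minAreaRect(np.array([at(c,u,v,.05)[:2] for u,v in k[:,0]],np.float32)))
print('wristcal',optics.calibration('wrist')['camera_from_world'].round(3))
big=cv2.resize(im[140:290,80:460],None,fx=2.1,fy=2.1,interpolation=cv2.INTER_CUBIC)
bm=cv2.resize(m[140:290,80:460],None,fx=2.1,fy=2.1)
cv2.imwrite('pics/b.png',np.vstack([big[:300],cv2.cvtColor(bm,8)[:300]]))
```

```text
[ 16 110 188] [ 16 109 196] [ 16 145 153] [ 15 139 189] [ 14 137 181] [ 12 144  92] [ 16 113 214] [ 14 146 136]
lid ((0.4879148602485657, 0.2956797480583191), (0.18114346265792847, 0.23926107585430145), 9.235774040222168) [[91.0, 204.0], [194.0, 190.0], [205.0, 265.0], [102.0, 280.0]]
box ((0.5521662831306458, -0.2670134902000427), (0.15841783583164215, 0.235746830701828), 4.11633825302124) [[338.0, 176.0], [444.0, 170.0], [449.0, 241.0], [342.0, 247.0]]
low [0.68097471 0.01086373 0.05      ]
tall [0.45910825 0.01702334 0.095     ]
packed [ 0.56481323 -0.328761    0.058     ]
vase [0.56494071 0.00962745 0.12      ]
low side [0.68548918 0.00428117 0.05      ] tall [0.46067339 0.00733276 0.095     ] handle [0.489668   0.29412857 0.05      ]
low base side [ 0.68704124 -0.00293213  0.        ]
handle ((0.48900535702705383, 0.29319941997528076), (0.02377239800989628, 0.09534508734941483), 9.028848648071289)
wristcal [[ 0.291 -0.957 -0.001 -0.625]
 [ 0.923  0.281 -0.263  0.031]
 [ 0.252  0.076  0.965 -0.379]
 [ 0.     0.     0.     1.   ]]
```

View pics/b.png

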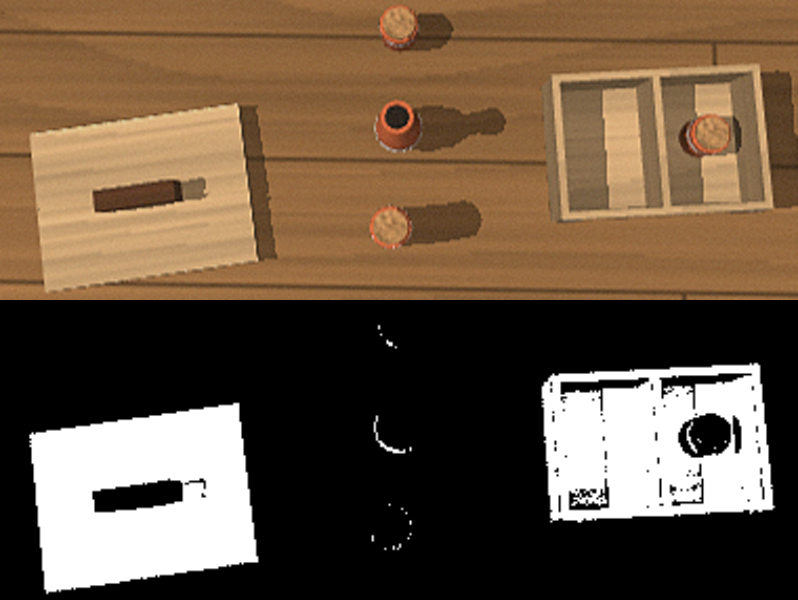

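Masks are clean. The left box outline includes the outer wall face, so I'll compute the box from the rim corners read in this crop: (552,75), (760,66), (774,209), (560,221). The low jar's cork is at about (398,23) and the packed jar's at (712,133).

Run:
```python
from h import *
c=optics.calibration('top')
b=lambda u,v:(u/2.1+80,v/2.1+140)
P=np.array([at(c,*b(*p),.074) for p in [(553,75),(760,66),(774,209),(561,221)]]); print(P.round(3),P.mean(0))
print('edges',[np.linalg.norm(P[i]-P[(i+1)%4]).round(3) for i in range(4)])
print('part',at(c,*b(661.5,143),.074),'low',at(c,*b(398,22),.05),'packed',at(c,*b(712,133),.058),'vase',at(c,*b(398,117),.12),'tall',at(c,*b(391,227),.095))
```

```text
[[ 0.625 -0.156  0.074]
 [ 0.638 -0.379  0.074]
 [ 0.484 -0.389  0.074]
 [ 0.468 -0.164  0.074]] [ 0.55373706 -0.27200451  0.074     ]
edges [np.float64(0.223), np.float64(0.154), np.float64(0.225), np.float64(0.157)]
part [ 0.55273239 -0.27151946  0.074     ] low [0.68699243 0.0120803  0.05      ] packed [ 0.56638079 -0.33117974  0.058     ] vase [0.56987317 0.00859588 0.12      ] tall [0.45894272 0.0144428  0.095     ]
```

Emit:
jog_arm --increments '[{"dx": 20, "dy": 32, "spin": -3}, {"dx": 20, "dy": 32, "spin": -3}, {"dx": 20, "dy": 32, "spin": -3}, {"dx": 20, "dy": 32, "spin": -3}, {"dx": 20, "dy": 32, "spin": -3}, {"dx": 20, "dy": 32, "spin": -2}, {"dx": 20, "dy": 32}, {"dx": 20, "dy": 32}, {"dx": 20, "dy": 32}, {"dx": 20, "dy": 32}]' --fingers 1

```text
invalid input
```

Emit:
jog_arm --increments '[{"dx": 20, "dy": 32, "dz": 0, "spin": -3}, {"dx": 20, "dy": 32, "dz": 0, "spin": -3}, {"dx": 20, "dy": 32, "dz": 0, "spin": -3}, {"dx": 20, "dy": 32, "dz": 0, "spin": -3}, {"dx": 20, "dy": 32, "dz": 0, "spin": -3}, {"dx": 20, "dy": 32, "dz": 0, "spin": -2}, {"dx": 20, "dy": 32, "dz": 0, "spin": 0}, {"dx": 20, "dy": 32, "dz": 0, "spin": 0}, {"dx": 20, "dy": 32, "dz": 0, "spin": 0}, {"dx": 20, "dy": 32, "dz": 0, "spin": 0}]' --fingers 1

```text
time_s: 0.93
tool_pos: [0.3832, -0.2758, 0.231]
tcp_rot: [1.0, -0.0, -0.0, -0.0]
ft_force: [0.4, -1.2, -0.2]
opening: 1.002
```

Emit:
jog_arm --increments '[{"dx": 30, "dy": 28, "dz": 0, "spin": 0}, {"dx": 30, "dy": 28, "dz": 0, "spin": 0}, {"dx": 30, "dy": 28, "dz": 0, "spin": 0}, {"dx": 30, "dy": 28, "dz": 0, "spin": 0}, {"dx": 30, "dy": 28, "dz": 0, "spin": 0}, {"dx": 30, "dy": 28, "dz": 0, "spin": 0}, {"dx": 30, "dy": 28, "dz": 0, "spin": 0}, {"dx": 30, "dy": 28, "dz": 0, "spin": 0}, {"dx": 30, "dy": 28, "dz": 0, "spin": 0}, {"dx": 30, "dy": 28, "dz": 0, "spin": 0}]' --fingers 1

```text
time_s: 1.77
tool_pos: [0.6837, 0.0042, 0.2305]
tcp_rot: [1.0, 0.0, -0.001, -0.0]
ft_force: [0.3, -1.6, 0.2]
opening: 1.002
```

Emit:
jog_arm --increments '[{"dx": 2, "dy": 7, "dz": -25, "spin": 0}, {"dx": 0, "dy": 0, "dz": -25, "spin": 0}, {"dx": 0, "dy": 0, "dz": 0, "spin": 0}, {"dx": 0, "dy": 0, "dz": 0, "spin": 0}]' --fingers 1

```text
time_s: 2.1
tool_pos: [0.683, 0.0096, 0.1786]
tcp_rot: [1.0, 0.0, -0.003, -0.0]
ft_force: [-0.8, -0.2, 0.9]
opening: 0.999
```

Run:
```python
from h import *
s=status.sense(); print(s['q'].round(3),s['tool_pos'],s['tcp_rot'].round(3))
im,c=shot('wrist','w1.png')
hsv=cv2.cvtColor(im,cv2.COLOR_RGB2HSV)
print(pix(c,[.685,.01,.05]),pix(c,[.685,.01,0]),pix(c,s['tool_pos']))
```

```text
[-0.101  0.399  1.406 -0.     1.343  1.469] [0.68297181 0.00964047 0.17860357] [ 1.     0.    -0.003 -0.   ]
[275.5739251  205.64367927] [275.60808721 194.4413855 ] [276.10184334 270.01137773]
```

View pics/w1.png

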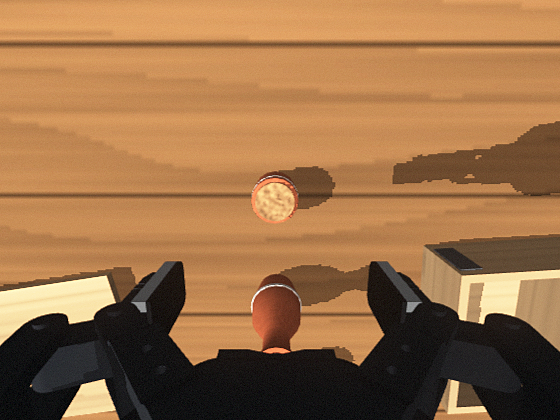

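The wrist view shows the low jar's cork at about (274.5,201), with the vase below it in the image and clear of the fingers. The prediction was (275.6,205.6).

Run:
```python
from h import *
c=optics.calibration('wrist')
print(at(c,274.5,201,.05), status.sense()['tool_pos'])
```

```text
[0.69060318 0.01039224 0.05      ] [0.68424001 0.0091148  0.18102043]
```

Emit:
jog_arm --increments '[{"dx": 4, "dy": 1, "dz": -25, "spin": 0}, {"dx": 0, "dy": 0, "dz": -30, "spin": 0}, {"dx": 0, "dy": 0, "dz": -30, "spin": 0}, {"dx": 0, "dy": 0, "dz": -30, "spin": 0}, {"dx": 0, "dy": 0, "dz": -30, "spin": 0}, {"dx": 0, "dy": 0, "dz": -20, "spin": 0}, {"dx": 0, "dy": 0, "dz": 0, "spin": 0}, {"dx": 0, "dy": 0, "dz": 0, "spin": 0}]' --fingers 1

```text
time_s: 2.82
tool_pos: [0.689, 0.0096, 0.0172]
tcp_rot: [1.0, -0.0, -0.0, 0.0]
ft_force: [0.6, 0.4, 0.5]
opening: 1.002
```

Emit:
jog_arm --increments '[{"dx": 0, "dy": 0, "dz": 0, "spin": 0}, {"dx": 0, "dy": 0, "dz": 0, "spin": 0}, {"dx": 0, "dy": 0, "dz": 0, "spin": 0}, {"dx": 0, "dy": 0, "dz": 0, "spin": 0}, {"dx": 0, "dy": 0, "dz": 0, "spin": 0}, {"dx": 0, "dy": 0, "dz": 0, "spin": 0}, {"dx": 0, "dy": 0, "dz": 0, "spin": 0}, {"dx": 0, "dy": 0, "dz": 0, "spin": 0}, {"dx": 0, "dy": 0, "dz": 0, "spin": 0}, {"dx": 0, "dy": 0, "dz": 0, "spin": 0}]' --fingers -1

```text
time_s: 3.65
tool_pos: [0.6908, 0.0101, 0.0192]
tcp_rot: [1.0, 0.0, 0.002, 0.0]
ft_force: [-0.6, -0.9, 6.1]
opening: 0.493
```

Emit:
jog_arm --increments '[{"dx": 0, "dy": 0, "dz": 10, "spin": 0}, {"dx": 0, "dy": 0, "dz": 25, "spin": 0}, {"dx": 0, "dy": 0, "dz": 35, "spin": 0}, {"dx": 0, "dy": 0, "dz": 35, "spin": 0}, {"dx": 0, "dy": 0, "dz": 25, "spin": 0}, {"dx": 0, "dy": 0, "dz": 0, "spin": 0}]' --fingers -1

```text
time_s: 4.15
tool_pos: [0.693, 0.0101, 0.1555]
tcp_rot: [1.0, 0.0, 0.006, 0.001]
ft_force: [1.7, 0.0, 0.4]
opening: 0.493
```

Emit:
jog_arm --increments '[{"dx": -5, "dy": -14, "dz": 0, "spin": 4}, {"dx": -12, "dy": -20, "dz": 0, "spin": 6}, {"dx": -15, "dy": -24, "dz": 0, "spin": 6}, {"dx": -15, "dy": -25, "dz": 0, "spin": 6}, {"dx": -15, "dy": -25, "dz": 0, "spin": 6}, {"dx": -15, "dy": -25, "dz": 0, "spin": 6}, {"dx": -15, "dy": -25, "dz": 0, "spin": 6}, {"dx": -15, "dy": -25, "dz": 0, "spin": 6}, {"dx": -15, "dy": -24, "dz": 0, "spin": 6}, {"dx": -12, "dy": -14, "dz": 0, "spin": 6}]' --fingers -1

```text
time_s: 4.98
tool_pos: [0.5531, -0.2127, 0.1462]
tcp_rot: [0.874, 0.487, -0.0, -0.0]
ft_force: [-0.4, 0.1, -0.4]
opening: 0.494
```

Emit:
jog_arm --increments '[{"dx": -5, "dy": -7, "dz": 0, "spin": 6}, {"dx": 0, "dy": 0, "dz": 0, "spin": 6}, {"dx": 0, "dy": 0, "dz": 0, "spin": 6}, {"dx": 0, "dy": 0, "dz": 0, "spin": 6}, {"dx": 0, "dy": 0, "dz": 0, "spin": 6}, {"dx": 0, "dy": 0, "dz": 0, "spin": 6}, {"dx": 0, "dy": 0, "dz": 0, "spin": 0}, {"dx": 0, "dy": 0, "dz": 0, "spin": 0}, {"dx": 0, "dy": 0, "dz": 0, "spin": 0}]' --fingers -1

```text
time_s: 5.73
tool_pos: [0.5496, -0.2175, 0.1462]
tcp_rot: [0.683, 0.73, -0.0, -0.0]
ft_force: [-0.1, -0.3, -0.9]
opening: 0.495
```

Run:
```python
from h import *
s=status.sense(); print(s['q'].round(3),s['tool_pos'],s['tcp_rot'].round(3),s['opening'],s['ft_force'])
a,c=shot('top','t1.png'); b,d=shot('side','s1.png')
cv2.imwrite('pics/j1.png',cv2.resize(np.hstack([a[100:320,250:530],b[100:320,180:460]])[:,:,::-1],(800,314)))
```

```text
[-0.51   0.214  1.699  0.     1.229 -0.577] [ 0.54959691 -0.21751259  0.14619832] [ 0.683  0.73  -0.    -0.   ] 0.4948665018507327 [-0.13563608 -0.33605853 -0.86800909]
```

View pics/j1.png

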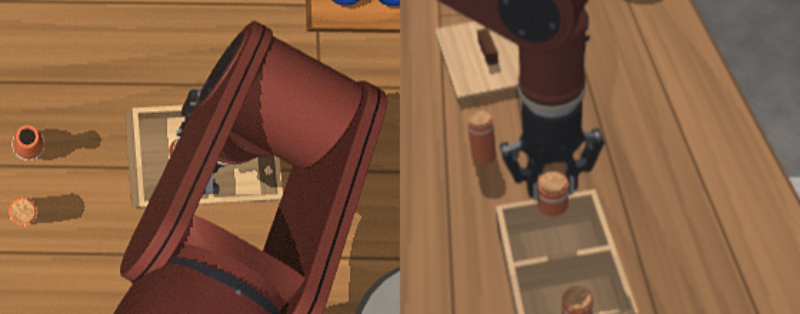

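The jar is held upright over the empty compartment: side crop (553,190), with the compartment behind and below it. I'm lowering it.

Emit:
jog_arm --increments '[{"dx": 0, "dy": 0, "dz": -15, "spin": 0}, {"dx": 0, "dy": 0, "dz": -25, "spin": 0}, {"dx": 0, "dy": 0, "dz": -25, "spin": 0}, {"dx": 0, "dy": 0, "dz": -25, "spin": 0}, {"dx": 0, "dy": 0, "dz": -15, "spin": 0}, {"dx": 0, "dy": 0, "dz": -5, "spin": 0}, {"dx": 0, "dy": 0, "dz": -3, "spin": 0}, {"dx": 0, "dy": 0, "dz": -3, "spin": 0}, {"dx": 0, "dy": 0, "dz": 0, "spin": 0}, {"dx": 0, "dy": 0, "dz": 0, "spin": 0}]' --fingers -1

```text
time_s: 6.67
tool_pos: [0.5507, -0.2182, 0.0316]
tcp_rot: [0.682, 0.731, 0.0, 0.001]
ft_force: [0.6, 0.3, -0.6]
opening: 0.496
```

Emit:
jog_arm --increments '[{"dx": 0, "dy": 0, "dz": -2, "spin": 0}, {"dx": 0, "dy": 0, "dz": -2, "spin": 0}, {"dx": 0, "dy": 0, "dz": 0, "spin": 0}]' --fingers -1

```text
time_s: 6.92
tool_pos: [0.5506, -0.2182, 0.0272]
tcp_rot: [0.682, 0.731, 0.0, 0.001]
ft_force: [1.0, -0.4, 2.0]
opening: 0.499
```

Emit:
jog_arm --increments '[{"dx": 0, "dy": 0, "dz": -1.5, "spin": 0}, {"dx": 0, "dy": 0, "dz": 0, "spin": 0}]' --fingers -1

```text
time_s: 7.08
tool_pos: [0.5507, -0.2183, 0.0271]
tcp_rot: [0.682, 0.731, 0.0, 0.001]
ft_force: [-4.8, 1.7, 10.5]
opening: 0.497
```

Emit:
jog_arm --increments '[{"dx": 0, "dy": 0, "dz": 0, "spin": 0}, {"dx": 0, "dy": 0, "dz": 0, "spin": 0}, {"dx": 0, "dy": 0, "dz": 0, "spin": 0}, {"dx": 0, "dy": 0, "dz": 0, "spin": 0}, {"dx": 0, "dy": 0, "dz": 0, "spin": 0}, {"dx": 0, "dy": 0, "dz": 0, "spin": 0}]' --fingers 0.5

```text
time_s: 7.58
tool_pos: [0.5496, -0.2176, 0.0245]
tcp_rot: [0.682, 0.731, -0.0, -0.0]
ft_force: [0.1, 0.5, 0.4]
opening: 0.748
```

Emit:
jog_arm --increments '[{"dx": 0, "dy": 0, "dz": 8, "spin": 0}, {"dx": 0, "dy": 0, "dz": 15, "spin": 0}, {"dx": 0, "dy": 0, "dz": 30, "spin": 0}, {"dx": 0, "dy": 0, "dz": 35, "spin": 0}, {"dx": 0, "dy": 0, "dz": 35, "spin": 0}, {"dx": 0, "dy": 0, "dz": 35, "spin": 0}, {"dx": 0, "dy": 0, "dz": 16, "spin": 0}, {"dx": 0, "dy": 0, "dz": 0, "spin": 0}, {"dx": 0, "dy": 0, "dz": 0, "spin": 0}, {"dx": 0, "dy": 0, "dz": 0, "spin": 0}]' --fingers 0.5

```text
time_s: 8.42
tool_pos: [0.5491, -0.2173, 0.1979]
tcp_rot: [0.682, 0.731, -0.0, -0.001]
ft_force: [-0.0, 0.2, -0.4]
opening: 0.754
```

Emit:
jog_arm --increments '[{"dx": -2, "dy": 20, "dz": 0, "spin": 1}, {"dx": -5, "dy": 35, "dz": 0, "spin": 1}, {"dx": -5, "dy": 40, "dz": 0, "spin": 1}, {"dx": -5, "dy": 40, "dz": 0, "spin": 1}, {"dx": -5, "dy": 40, "dz": 0, "spin": 1}, {"dx": -5, "dy": 40, "dz": 0, "spin": 0}, {"dx": -5, "dy": 40, "dz": 0, "spin": 0}, {"dx": -5, "dy": 40, "dz": 0, "spin": 0}, {"dx": -5, "dy": 40, "dz": 0, "spin": 0}, {"dx": -5, "dy": 40, "dz": 0, "spin": 0}]' --fingers 1

```text
time_s: 9.25
tool_pos: [0.5008, 0.1589, 0.1967]
tcp_rot: [0.649, 0.76, -0.001, -0.001]
ft_force: [0.9, -0.5, 1.0]
opening: 1.003
```

Emit:
jog_arm --increments '[{"dx": -5, "dy": 40, "dz": 0, "spin": 0}, {"dx": -5, "dy": 40, "dz": 0, "spin": 0}, {"dx": -4, "dy": 36, "dz": 0, "spin": 0}, {"dx": 0, "dy": 20, "dz": 0, "spin": 0}, {"dx": 0, "dy": 0, "dz": 0, "spin": 0}, {"dx": 0, "dy": 0, "dz": 0, "spin": 0}, {"dx": 0, "dy": 0, "dz": 0, "spin": 0}, {"dx": 0, "dy": 0, "dz": 0, "spin": 0}]' --fingers 1

```text
time_s: 9.92
tool_pos: [0.4885, 0.292, 0.1978]
tcp_rot: [0.65, 0.76, -0.001, -0.0]
ft_force: [0.2, -0.1, 1.1]
opening: 1.0
```

Run:
```python
from h import *
s=status.sense(); print(s['q'].round(3),s['tool_pos'],s['tcp_rot'].round(4),s['opening'])
w,c=shot('wrist','w2.png'); t,ct=shot('top','t2.png')
cv2.imwrite('pics/j2.png',np.vstack([cv2.resize(w,(600,450)),cv2.resize(t[160:260,330:460],(195,150),interpolation=2).repeat(1,0) if 0 else np.hstack([cv2.resize(t[160:260,330:460],(195,150)),np.zeros((150,405,3),np.uint8)])])[:,:,::-1])
hsv=cv2.cvtColor(w,cv2.COLOR_RGB2HSV)
print(pix(c,[.489,.294,.05]))
np.save('c2.npy',c['camera_from_world'])
```

```text
[ 0.4    0.115  1.709 -0.     1.319  0.245] [0.48854426 0.29195605 0.19779023] [ 6.499e-01  7.600e-01 -1.000e-03 -3.000e-04] 1.0004162501445961
[275.33691674 199.49438493]
```

View pics/j2.png

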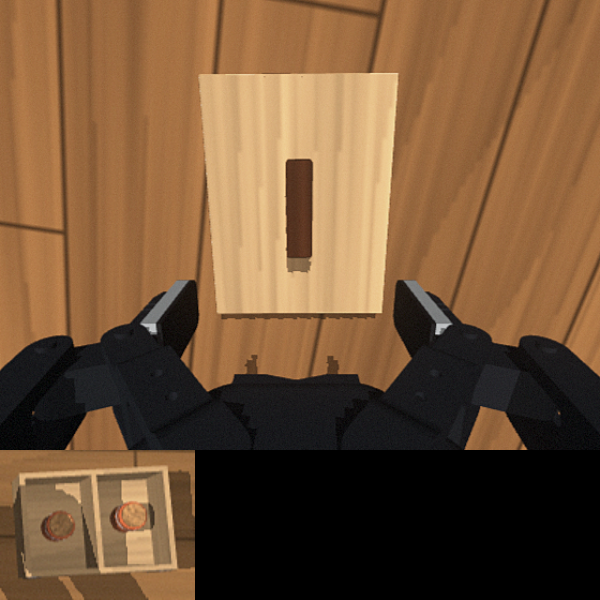

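The wrist view shows the handle at about (279,194) in original pixels, parallel to the fingers. The top inset shows both jars upright in their compartments, with the low jar roughly centred in +y. Now I'll refine the handle position from the wrist picture.

Run:
```python
from h import *
w=cv2.imread('pics/w2.png'); c=optics.calibration('wrist'); c['camera_from_world']=np.load('c2.npy')
hsv=cv2.cvtColor(w,cv2.COLOR_BGR2HSV); m=((hsv[:,:,2]<125)).astype(np.uint8)*255
s=np.zeros_like(m); s[130:260,250:310]=m[130:260,250:310]
k=max(cv2.findContours(s,0,2)[0],key=cv2.contourArea); print(cv2.boundingRect(k))
for z in (.05,): print(cv2.minAreaRect(np.array([at(c,u,v,z)[:2] for u,v in k[:,0]],np.float32)))
b=np.array([at(c,u/600*560,v/600*560,.02) for u,v in [(200,74),(397,73),(383,312),(218,314)]]);print(b.round(4),b.mean(0),[np.linalg.norm(b[i]-b[(i+1)%4]).round(3) for i in range(4)])
```

```text
(266, 149, 26, 93)
((0.4914829432964325, 0.2970443665981293), (0.023767923936247826, 0.09099225699901581), 8.742077827453613)
[[0.3859 0.4012 0.02  ]
 [0.5606 0.4291 0.02  ]
 [0.6014 0.1939 0.02  ]
 [0.4239 0.1637 0.02  ]] [0.49294697 0.29698524 0.02      ] [np.float64(0.177), np.float64(0.239), np.float64(0.18), np.float64(0.241)]
```

Emit:
jog_arm --increments '[{"dx": 3, "dy": 4, "dz": -23, "spin": 0}, {"dx": 0, "dy": 0, "dz": -30, "spin": 0}, {"dx": 0, "dy": 0, "dz": -30, "spin": 0}, {"dx": 0, "dy": 0, "dz": -30, "spin": 0}, {"dx": 0, "dy": 0, "dz": -30, "spin": 0}, {"dx": 0, "dy": 0, "dz": -20, "spin": 0}, {"dx": 0, "dy": 0, "dz": -8, "spin": 0}, {"dx": 0, "dy": 0, "dz": 0, "spin": 0}, {"dx": 0, "dy": 0, "dz": 0, "spin": 0}]' --fingers 1

```text
time_s: 10.77
tool_pos: [0.4924, 0.297, 0.0285]
tcp_rot: [0.65, 0.76, 0.0, 0.0]
ft_force: [0.1, -0.4, 1.6]
opening: 1.001
```

Emit:
jog_arm --increments '[{"dx": 0, "dy": 0, "dz": 0, "spin": 0}, {"dx": 0, "dy": 0, "dz": 0, "spin": 0}, {"dx": 0, "dy": 0, "dz": 0, "spin": 0}, {"dx": 0, "dy": 0, "dz": 0, "spin": 0}, {"dx": 0, "dy": 0, "dz": 0, "spin": 0}, {"dx": 0, "dy": 0, "dz": 0, "spin": 0}, {"dx": 0, "dy": 0, "dz": 0, "spin": 0}, {"dx": 0, "dy": 0, "dz": 0, "spin": 0}, {"dx": 0, "dy": 0, "dz": 0, "spin": 0}, {"dx": 0, "dy": 0, "dz": 0, "spin": 0}]' --fingers -1

```text
time_s: 11.6
tool_pos: [0.4923, 0.2977, 0.0287]
tcp_rot: [0.649, 0.76, 0.001, 0.0]
ft_force: [-1.3, -0.5, 6.8]
opening: 0.268
```

Emit:
jog_arm --increments '[{"dx": 0, "dy": 0, "dz": 8, "spin": 0}, {"dx": 0, "dy": 0, "dz": 17, "spin": 0}, {"dx": 0, "dy": 0, "dz": 25, "spin": 0}, {"dx": 0, "dy": 0, "dz": 25, "spin": 0}, {"dx": 0, "dy": 0, "dz": 25, "spin": 0}, {"dx": 0, "dy": 0, "dz": 25, "spin": 0}, {"dx": 0, "dy": 0, "dz": 25, "spin": 0}, {"dx": 0, "dy": 0, "dz": 25, "spin": 0}, {"dx": 0, "dy": 0, "dz": 10, "spin": 0}, {"dx": 0, "dy": 0, "dz": 0, "spin": 0}]' --fingers -1

```text
time_s: 12.43
tool_pos: [0.4931, 0.2979, 0.2157]
tcp_rot: [0.649, 0.76, 0.002, 0.001]
ft_force: [0.5, 0.6, -3.6]
opening: 0.266
```

Run:
```python
from h import *
s=status.sense(); print(s['q'].round(3),s['tool_pos'],s['tcp_rot'].round(4),s['opening'],s['ft_force'],s['wrist_torque'])
w,c=shot('wrist','w3.png'); t,ct=shot('side','s3.png')
cv2.imwrite('pics/j3.png',np.hstack([cv2.resize(w,(400,300)),cv2.resize(t,(400,300))])[:,:,::-1])
```

```text
[ 0.407  0.112  1.679 -0.     1.346  0.249] [0.49314358 0.29794683 0.21567021] [0.6494 0.7604 0.0022 0.0011] 0.2664693073938969 [ 0.49523128  0.56129858 -3.55377478] [ 0.07141505 -0.03140716  0.05648225]
```

View pics/j3.png

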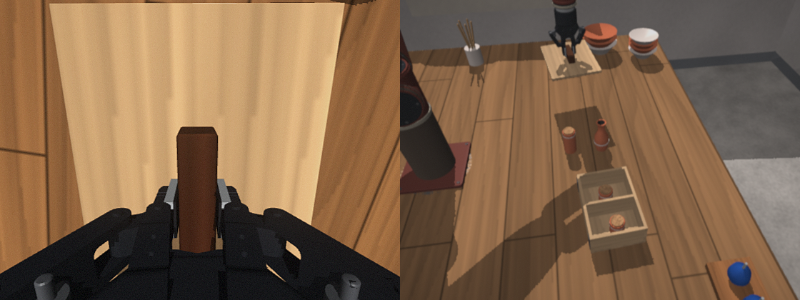

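The lid is level in the grip, and its handle is centred between the pads. The side view shows the row and both packed jars undisturbed. I'm carrying the lid over the row, with its underside at about 185 mm against the vase's 120 mm.

Emit:
jog_arm --increments '[{"dx": 2, "dy": -12, "dz": 0, "spin": 0}, {"dx": 3, "dy": -24, "dz": 0, "spin": -0.5}, {"dx": 4, "dy": -34, "dz": 0, "spin": -0.5}, {"dx": 4, "dy": -35, "dz": 0, "spin": -0.5}, {"dx": 4, "dy": -35, "dz": 0, "spin": -0.5}, {"dx": 4, "dy": -35, "dz": 0, "spin": -0.5}, {"dx": 4, "dy": -35, "dz": 0, "spin": -0.5}, {"dx": 4, "dy": -35, "dz": 0, "spin": -0.5}, {"dx": 4, "dy": -35, "dz": 0, "spin": -0.5}, {"dx": 4, "dy": -35, "dz": 0, "spin": -0.5}]' --fingers -1

```text
time_s: 13.37
tool_pos: [0.5271, -0.0198, 0.2103]
tcp_rot: [0.679, 0.734, -0.001, -0.002]
ft_force: [1.5, 0.2, -4.4]
opening: 0.269
```

Emit:
jog_arm --increments '[{"dx": 4, "dy": -35, "dz": 0, "spin": -0.5}, {"dx": 4, "dy": -35, "dz": 0, "spin": -0.2}, {"dx": 4, "dy": -35, "dz": 0, "spin": 0}, {"dx": 4, "dy": -35, "dz": 0, "spin": 0}, {"dx": 4, "dy": -35, "dz": 0, "spin": 0}, {"dx": 4, "dy": -35, "dz": 0, "spin": 0}, {"dx": 2, "dy": -25, "dz": 0, "spin": 0}, {"dx": 0, "dy": -14, "dz": 0, "spin": 0}, {"dx": 0, "dy": -4, "dz": 0, "spin": 0}, {"dx": 0, "dy": 0, "dz": 0, "spin": 0}]' --fingers -1

```text
time_s: 14.2
tool_pos: [0.5536, -0.2709, 0.2109]
tcp_rot: [0.684, 0.73, -0.0, -0.002]
ft_force: [0.1, 1.0, -3.6]
opening: 0.269
```

Emit:
jog_arm --increments '[{"dx": 0, "dy": 0, "dz": -15, "spin": 0}, {"dx": 0, "dy": 0, "dz": -25, "spin": 0}, {"dx": 0, "dy": 0, "dz": -25, "spin": 0}, {"dx": 0, "dy": 0, "dz": -20, "spin": 0}, {"dx": 0, "dy": 0, "dz": -10, "spin": 0}, {"dx": 0, "dy": 0, "dz": 0, "spin": 0}, {"dx": 0, "dy": 0, "dz": 0, "spin": 0}, {"dx": 0, "dy": 0, "dz": 0, "spin": 0}]' --fingers -1

```text
time_s: 14.87
tool_pos: [0.5559, -0.2706, 0.1196]
tcp_rot: [0.683, 0.73, 0.0, 0.001]
ft_force: [-1.0, 0.4, -3.6]
opening: 0.272
```

Run:
```python
from h import *
s=status.sense(); print(s['tool_pos'],s['tcp_rot'].round(4))
d=optics.calibration('side'); o=cv2.imread('pics/s0.png')
t,ct=shot('side','s4.png')
a=cv2.resize(o[220:370,200:400],(800,600))[:300*2]
def crop(im): return cv2.resize(im[220:360,220:360],(400,400),interpolation=cv2.INTER_CUBIC)
cv2.imwrite('pics/j4.png',np.hstack([crop(o),crop(t[:,:,::-1])]))
for z in(.074,): print([pix(d,[.5535+x*.998-y*.0645,-.2715+x*.0645+y*.998,z]).round(1) for x,y in((.078,.112),(.078,-.112),(-.078,-.112),(-.078,.112))])
```

```text
[ 0.55592535 -0.27062571  0.11960383] [6.829e-01 7.305e-01 3.000e-04 1.300e-03]
[array([315.4, 232.3]), array([345.5, 319.3]), array([264.1, 335. ]), array([245.9, 243.7])]
```

View pics/j4.png

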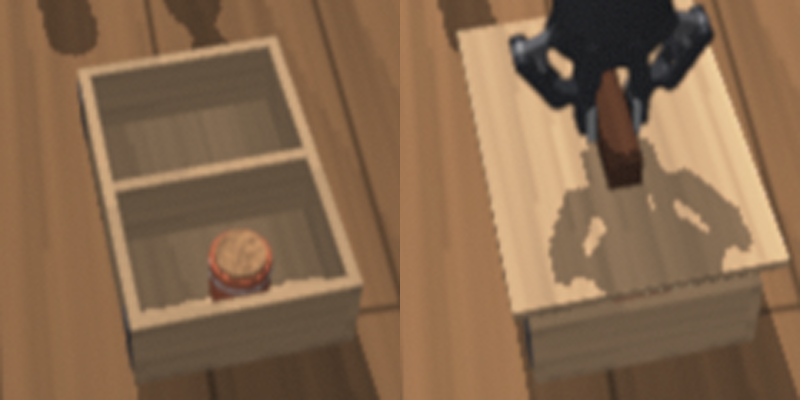

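The lid is aligned over the box, with the overhang looking even along both front corners: (515,312) and (788,262) in the crop, against the box's (530,320) and (757,285). The rim corners seen from the side put the box about 2 mm farther in −y than my estimate, so I'll shift by that and lower.

Emit:
jog_arm --increments '[{"dx": 0, "dy": -2, "dz": -8, "spin": 0}, {"dx": 0, "dy": 0, "dz": -6, "spin": 0}, {"dx": 0, "dy": 0, "dz": -4, "spin": 0}, {"dx": 0, "dy": 0, "dz": -2, "spin": 0}, {"dx": 0, "dy": 0, "dz": -2, "spin": 0}, {"dx": 0, "dy": 0, "dz": 0, "spin": 0}, {"dx": 0, "dy": 0, "dz": 0, "spin": 0}]' --fingers -1

```text
time_s: 15.5
tool_pos: [0.5547, -0.2727, 0.0957]
tcp_rot: [0.683, 0.73, -0.0, -0.0]
ft_force: [-0.4, -1.5, -3.4]
opening: 0.269
```

Emit:
jog_arm --increments '[{"dx": 0, "dy": 0, "dz": -1.5, "spin": 0}, {"dx": 0, "dy": 0, "dz": -1.5, "spin": 0}, {"dx": 0, "dy": 0, "dz": 0, "spin": 0}]' --fingers -1

```text
time_s: 15.75
tool_pos: [0.5549, -0.2727, 0.0928]
tcp_rot: [0.683, 0.73, 0.0, 0.0]
ft_force: [0.1, 0.7, -4.3]
opening: 0.268
```

Emit:
jog_arm --increments '[{"dx": 0, "dy": 0, "dz": -1.5, "spin": 0}, {"dx": 0, "dy": 0, "dz": -1.5, "spin": 0}, {"dx": 0, "dy": 0, "dz": 0, "spin": 0}]' --fingers -1

```text
time_s: 16.0
tool_pos: [0.5549, -0.2727, 0.0927]
tcp_rot: [0.683, 0.73, -0.0, 0.0]
ft_force: [-8.0, 5.0, 12.6]
opening: 0.267
```

Contact came at TCP z = 92.7 mm, which is the height expected with the board on the rim. Releasing and retreating.

Emit:
jog_arm --increments '[{"dx": 0, "dy": 0, "dz": 0, "spin": 0}, {"dx": 0, "dy": 0, "dz": 0, "spin": 0}, {"dx": 0, "dy": 0, "dz": 0, "spin": 0}, {"dx": 0, "dy": 0, "dz": 0, "spin": 0}, {"dx": 0, "dy": 0, "dz": 0, "spin": 0}, {"dx": 0, "dy": 0, "dz": 0, "spin": 0}, {"dx": 0, "dy": 0, "dz": 0, "spin": 0}, {"dx": 0, "dy": 0, "dz": 0, "spin": 0}]' --fingers 0.8

```text
time_s: 16.67
tool_pos: [0.5547, -0.2726, 0.0897]
tcp_rot: [0.683, 0.73, -0.0, -0.0]
ft_force: [0.2, 0.0, -0.2]
opening: 0.902
```

Emit:
jog_arm --increments '[{"dx": 0, "dy": 0, "dz": 10, "spin": 0}, {"dx": 0, "dy": 0, "dz": 25, "spin": 0}, {"dx": 0, "dy": 0, "dz": 35, "spin": 0}, {"dx": 0, "dy": 0, "dz": 35, "spin": 0}, {"dx": 0, "dy": 0, "dz": 35, "spin": 0}, {"dx": -15, "dy": -30, "dz": 0, "spin": 0}, {"dx": -15, "dy": -35, "dz": 0, "spin": 0}, {"dx": -15, "dy": -35, "dz": 0, "spin": 0}, {"dx": -15, "dy": -35, "dz": 0, "spin": 0}, {"dx": -15, "dy": -35, "dz": 0, "spin": 0}]' --fingers 0.8

```text
time_s: 17.5
tool_pos: [0.4791, -0.4441, 0.231]
tcp_rot: [0.683, 0.73, -0.0, 0.001]
ft_force: [0.9, -0.2, -0.7]
opening: 0.899
```

Emit:
jog_arm --increments '[{"dx": -20, "dy": -30, "dz": 0, "spin": 0}, {"dx": -20, "dy": -30, "dz": 0, "spin": 0}, {"dx": -20, "dy": -30, "dz": 0, "spin": 0}, {"dx": -20, "dy": -30, "dz": 0, "spin": 0}, {"dx": 0, "dy": 0, "dz": 0, "spin": 0}, {"dx": 0, "dy": 0, "dz": 0, "spin": 0}, {"dx": 0, "dy": 0, "dz": 0, "spin": 0}]' --fingers 0.8

```text
time_s: 18.08
tool_pos: [0.3998, -0.5625, 0.2302]
tcp_rot: [0.684, 0.73, 0.0, 0.0]
ft_force: [0.1, 0.4, 0.6]
opening: 0.896
```

Run:
```python
from h import *
s=status.sense(); print(s['tool_pos'],s['ft_force'])
t,c=shot('top','t5.png'); b,d=shot('side','s5.png')
hsv=cv2.cvtColor(t,cv2.COLOR_RGB2HSV); m=((hsv[:,:,1]<125)&(hsv[:,:,2]>120)).astype(np.uint8)*255
s=np.zeros_like(m); s[150:265,325:470]=m[150:265,325:470]
k=max(cv2.findContours(s,0,2)[0],key=cv2.contourArea); print(cv2.minAreaRect(np.array([at(c,u,v,.084)[:2] for u,v in k[:,0]],np.float32)))
cv2.imwrite('pics/j5.png',np.hstack([cv2.resize(t[120:300,240:480],(400,300)),cv2.resize(b[150:375,180:480],(400,300))])[:,:,::-1])
```

```text
[ 0.3997548  -0.5625383   0.23016092] [0.10793828 0.35510808 0.60190469]
((0.5545973777770996, -0.2679968476295471), (0.18093419075012207, 0.24610567092895508), 3.8784546852111816)
```

View pics/j5.png

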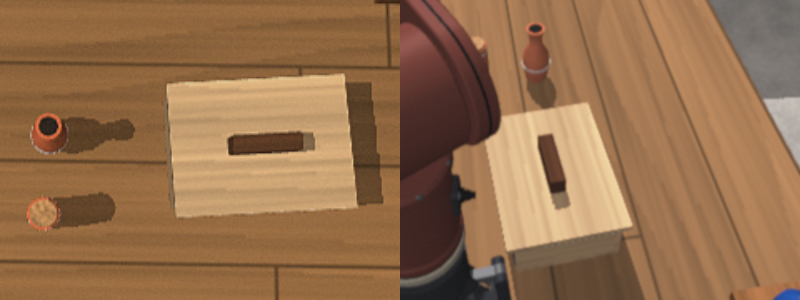

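The lid lies flat on the box, centred to within a few mm at 3.9° yaw against the box's 3.7°. The vase and tall jar are where they were and the arm is clear. Handing in.

```bash
python3 -c "
from plant import job; print(job.close_job())"
```

```text
the job is handed in; nothing more can be done
None
```

The box is packed and closed, and I handed the job in at about 18 s of the 64 s allowed. No verdict comes back from the hand-in, so the outcome rests on my own checks.

- **Low jar:** I gripped it, lowered it into the +y compartment until light floor contact (about 10 N) and released it. A top view before the lid went on showed both jars upright in their compartments.
- **Lid:** I carried it by the handle over the row and lowered it until it met the box at the height expected for a closed lid. A last top view put its centre at about (0.555, −0.268) m with 3.9° of yaw. My estimate for the box was (0.554 to 0.556, −0.272) m and 3.7°. It looked flat in both the top and side pictures.
- **Bystanders and arm:** The vase and tall jar stand where they were by eye; I did not re-measure them. The arm ended clear of everything.

**Disagreements:** the cameras differed from each other by up to about 5 mm, well inside the lid's ±14 mm play. The lid's outline in the last top view measured 246 mm long instead of 240, because the visible board edge was included. The jars could not be checked once the lid was on.

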